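Set out the rover's parts for assembly

TASK

Set out the rover's parts for assembly: lay the battery pack flat in the middle of the chassis deck, lengthways along the deck, and set the controller box squarely on top of it, centred and lengthways too. In line with the gearmotor's shaft, stand the coupling upright on the bench about 2 cm clear of the shaft's end, and lay the wheel flat on the bench beyond it, about 2 cm clear again, so that the coupling stands between shaft and wheel. Leave the tin, tape roll, jar and screwdriver where they are.

Things in the scene. Friction and masses are not known exactly. Their poses are not given: they have to be found in the camera images.
- battery: Black box-shaped battery pack with one grey band round it near one end and two small brass tabs on the other end, 70 x 44 x 24 mm (x, y, z), about 180 g, lying loose on the mat. Origin: centre of its underside; x along its length, z up.
- controller: Bare aluminium motor-controller box with lengthwise cooling fins and a black terminal strip across one end, 60 x 36 x 20 mm (x, y, z), about 120 g, lying loose on the mat. Origin: centre of its underside; x along its length, z up.
- wheel: Small rover wheel lying flat, black rubber tyre with an aluminium hub disc, 60 mm diameter, 24 mm high, about 150 g, loose. Origin: centre of its underside, on the axis; z up along the axis.
- coupling: Aluminium shaft coupling, a plain upright cylinder with dark grooves round it and a dark bore in its top, 26 mm diameter, 34 mm high, about 50 g, loose. Origin: centre of its foot; z up along its axis.
- chassis: Rover chassis fixed to the bench: a flat rectangular aluminium deck 140 x 110 mm (x, y) on a dark base, a dark screw in each corner; the deck's top face is flat and 30 mm above the bench. Origin: on the bench under the centre of the deck; x along the deck's length, y across, z up.
- motor: Gearmotor fixed to the bench on a steel foot 80 x 56 mm: a level steel can and brass gearbox behind an upright steel plate, 47 mm high in all. Its 8 mm steel shaft sticks out level, 27 mm above the bench. Origin: on the bench under the middle of the foot. The shaft lies over the x axis, points along the motor's own -x (roughly towards the robot) and ends at x = -60 mm. z up.
- tin: Bystander: small open steel tin, 48 mm diameter, 30 mm high, standing on the mat near one end of the chassis. Origin: centre of its underside. Not to be moved.
- tape: Bystander: flat cardboard ring (roll of tape), 68 mm outer diameter, 20 mm high, at the left of the mat. Origin: centre of its underside. Not to be moved.
- jar: Bystander: amber jar with a black cap, 48 mm diameter, 60 mm high, at the right of the mat. Origin: centre of its underside. Not to be moved.
- screwdriver: Bystander: screwdriver with a black handle, 180 mm long, lying crosswise just beyond the far edge of the mat. Origin: below the middle of its length; x along it towards the tip. Not to be moved.

How it is judged:
By the outcome, as a careful person would: the job done as asked, in the order asked, and still so for the second after the job is handed in, with the robot touching nothing.
It also fails if it takes over 104 s, if anything falls off the work surface, if the arm or the gripper's body presses on something with over 40 N, if the wrist force passes 120 N, or if a joint passes its speed limit or range.

ROBOT

A 7-joint arm with a two-finger parallel gripper is mounted at the origin on the work surface. World frame = base frame: x ahead of the robot, y to its left, z up, the work surface at z = 0. Lengths are in m, angles in rad, forces in N, time in s.
With the tool pointing down it reaches from about 0.425 to 0.825 m from the base axis. Payload 3.6 kg.
Tool frame: the origin (TCP) lies where the fingers leave the gripper's body, on its centre line; the fingertips stand 84 mm ahead of it and the grasp point (between the pads) lies 65 mm ahead of it; z points along the fingers, x is the direction in which the jaws open and shut, and the axes are right-handed (so a half turn about z gives the same grasp; the last joint's range is limited). The gripper opens to 93 mm and grips with 3 to 60 N. Pads are 15 mm wide; open, the fingers measure 128 mm over their backs; the gripper's body (75 mm by 188 mm) begins 65 mm behind the grasp point.
Start: joints at [1.278, 0.615, -0.013, 1.423, 0.008, 1.103, -0.04], TCP at [0.171, -0.627, 0.303] pointing down, gripper open.
Joint ranges: [-3.12, 3.12], [-0.3, 2.06], [-1.34, 1.32], [0.26, 2.42], [-1.36, 4.5], [0.01, 1.98], [-2.84, 2.84]. Speed limits (rad/s): [2.79, 2.79, 3.14, 3.14, 3.14, 3.14, 3.14].

INTERFACE

Orientations are given as a unit quaternion [x, y, z, w].
In Python, from bench import sensors, cams, ticket gives the robot as it stands. The module is installed in compiled form; this text tells all that it offers.
- The arm moves only by the tool carry_out, never from a script. Its argument "moves" is a list of rows, each an object with "slide": the shift along the world's x, y, z in mm, a list of three; "yaw": the turn about the world's z in degrees; "hand": the finger opening in mm, from 0 to 93. In form: [{"slide": [tx, ty, tz], "yaw": yaw, "hand": hand}, ...]. A call has 1 to 5 rows; each row is the pose to reach, as a shift and turn from the pose measured when the call began; what a row does not reach only later rows make up. A row lasts 1/12 s, in which the tool goes at most 41.7 mm and 7.16 degrees, less where a joint would pass 70% of its speed; a pose out of reach is approached as far as the arm can. A call with a gripper value outside its range is refused whole. The fingers move at their own pace and stop on an object; the grip force is fixed at half the most. Time passes only in rows, so rows that repeat a pose let the fingers close. It gives the time, the measured TCP pose, the force and the opening at its end, in the units of the state.
- sensors.read_state(): the state, without advancing time (a new reading comes with each control period).
- cams.camera(name): name is "scene" or "side" or "wrist"; returns the picture (480x640x3 uint8, red, green, blue); there is no depth.
- cams.camera_model(name): a dict with "fx", "fy", "cx", "cy" (pixels), "R" (3x3) and "t" (3): a world point X has camera coordinates R X + t. Camera axes: x right, y down, z forward; pixel columns grow to the right and rows downward; lengths in m; the calibration is good to about 2 mm. A picture is of the moment at which its call begins: read the wrist's pose just before it. camera_model takes no time and is no camera call; for the wrist camera it gives the pose at the moment of the call.
- ticket.job_done(): hands the job in, once; it reports no verdict.
Trained networks look in the newest picture that a camera, given by its name, has taken for a name from the list of things; names that differ only in an ending like _2 or _b are one class to them, and where a whole thing is asked for, a point or a joint stands for the part that bears it (a point fixed in the world has none). Each returns a list of dicts, best first, with "score" (0 to 1); they miss things now and then, are a little off and sometimes report something else, mostly with a low value. They report only what shows in the picture. A call takes as long as a camera call.
- cams.boxes_of(camera, query): "at" ([x, y, z] in m, in world coordinates, good to about 4 mm: the middle of the surface that is visible of it).
- cams.spot_point(camera, query): "at" ([x, y, z] in m, in world coordinates, good to about 4 mm: a listed point, or the origin of a listed thing).
The state is a dict: "t": time; "joint_positions": joint angles; "qvel": joint speeds; "joint_torque": joint torques, N m; "tool_pos": TCP position; "orientation": TCP orientation; "ft_force": force on the tool from outside, world axes, zero at the start; "moment": the same for the moment, N m; "gripper_width": opening from 0.0 (shut) to 1.0 (fully open).
Only numpy, scipy, OpenCV 4.12 (cv2) and the standard library are available. Lean on these libraries where they do the work, as an engineer would, in place of code of your own. Each camera call takes 0.05 s, during which the arm holds its last target.

## Working session

There is one attempt and no reset: what is moved stays moved. The work goes in short steps, Python scripts to look and compute and a tool call to move; the robot and the scene stay as the last step left them, time stands still between calls to the robot, and variables do not carry over. Pictures are saved under pics/ and viewed, and the job is handed in when it is done.

Besides the shell and the picture viewer there is one more tool, called after ">>>" as a command line: name --argument value ..., lists and objects as JSON in quotes. carry_out: Moves the arm, as the interface text tells. Its arguments: {"type":"object","properties":{"moves":{"type":"array","items":{"type":"object","properties":{"slide":{"type":"array","items":{"type":"number"}},"yaw":{"type":"number"},"hand":{"type":"number"}}}}},"required":["moves"]}

```bash
mkdir -p pics; ls
python3 - <<'E'
from bench import sensors,cams
import cv2,json
s=sensors.read_state(); print({k:s[k] for k in('t','tool_pos','orientation','gripper_width')})
for c in('scene','side','wrist'):
    im=cams.camera(c); cv2.imwrite(f'pics/{c}0.png',im[:,:,::-1])
for c in('scene','side'):
  for n in 'battery controller wheel coupling chassis motor tin tape jar screwdriver'.split():
    print(c,n,[([round(v,3) for v in d['at']],round(d['score'],2)) for d in cams.spot_point(c,n)[:2]])
E
```

```text
pics
{'t': 0.0, 'tool_pos': array([ 0.17058044, -0.62663181,  0.30162298]), 'orientation': array([ 7.94588412e-01, -6.07147190e-01, -1.01696138e-03, -7.14993164e-04]), 'gripper_width': 1.0007049196294469}
scene battery [([0.614, -0.013, 0.002], 0.61)]
scene controller [([0.449, -0.392, 0.002], 0.66)]
scene wheel [([0.474, 0.401, 0.005], 0.52), ([0.448, 0.009, 0.002], 0.3)]
scene coupling [([0.443, 0.008, 0.004], 0.59)]
scene chassis [([0.667, 0.174, 0.001], 0.69)]
scene motor [([0.627, -0.243, 0.001], 0.96)]
scene tin [([0.538, 0.143, 0.002], 0.65)]
scene tape [([0.591, 0.45, 0.001], 0.81)]
scene jar [([0.618, -0.445, -0.0], 0.75)]
scene screwdriver [([0.773, 0.019, 0.002], 0.84)]
side battery [([0.617, -0.015, -0.0], 0.66)]
side controller [([0.455, -0.391, 0.001], 0.57), ([0.776, 0.02, 0.001], 0.15)]
side wheel [([0.471, 0.402, 0.001], 0.8)]
side coupling [([0.447, 0.011, -0.002], 0.61)]
side chassis [([0.673, 0.171, 0.004], 0.58)]
side motor [([0.625, -0.241, -0.002], 0.72)]
side tin [([0.537, 0.142, -0.002], 0.64)]
side tape [([0.597, 0.446, -0.004], 0.57), ([0.449, 0.009, 0.001], 0.31)]
side jar [([0.618, -0.442, 0.0], 0.74), ([0.473, 0.4, -0.002], 0.37)]
side screwdriver [([0.773, 0.021, -0.0], 0.56)]
```

View pics/scene0.png

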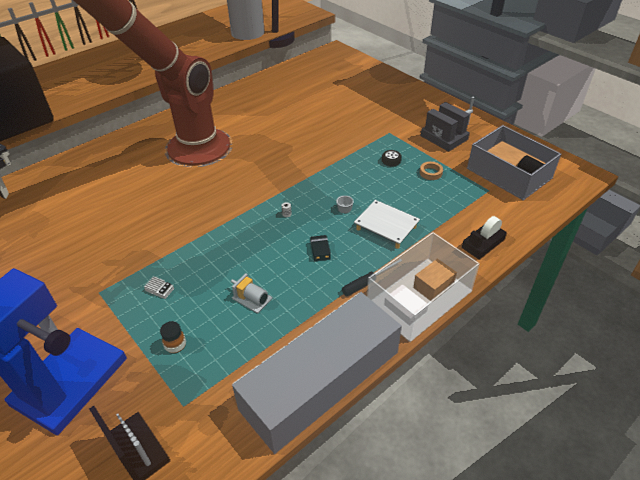

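View pics/side0.png

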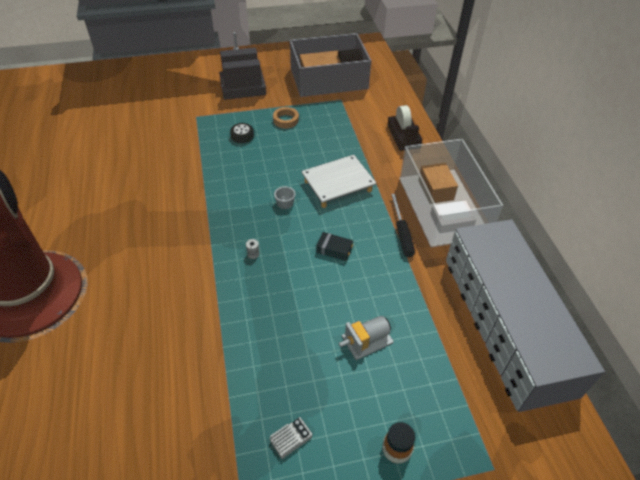

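View pics/wrist0.png

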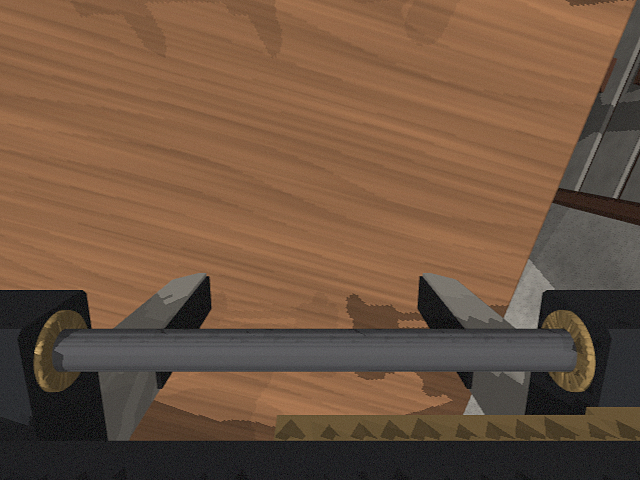

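```bash
cat > h.py <<'E'
from bench import sensors,cams
import cv2,numpy as np
def P(m,z):
    K=np.array([[m['fx'],0,m['cx']],[0,m['fy'],m['cy']],[0,0,1]]);R=np.array(m['R']);t=np.array(m['t']).reshape(3)
    return K@np.column_stack([R[:,0],R[:,1],R[:,2]*z+t])   # (X,Y,1)->pix
def rect(im,m,cx,cy,z,half=.1,N=400):
    # top-down: image right = -y , up = +x
    s=2*half/N
    A=np.array([[0,-s,cx+half],[-s,0,cy+half],[0,0,1]])
    return cv2.warpPerspective(im,P(m,z)@A,(N,N),flags=cv2.INTER_CUBIC|cv2.WARP_INVERSE_MAP)
def bp(m,u,v,z):
    q=np.linalg.solve(P(m,z),[u,v,1]);return q[:2]/q[2]
def pr(m,X):
    p=P(m,X[2])@[X[0],X[1],1];return p[:2]/p[2]
E
python3 - <<'E'
from h import *
m=cams.camera_model('wrist');print(m); s=sensors.read_state();print(s['tool_pos'])
out=[]
for c in('scene','side'):
    im=cv2.imread(f'pics/{c}0.png');m=cams.camera_model(c)
    out.append(np.hstack([cv2.resize(rect(im,m,*a),(266,266)) for a in((.615,-.014,.024,.07),(.452,-.392,.02,.07),(.67,.172,.03))]))
cv2.imwrite('pics/r1.png',np.vstack(out))
E
```

```text
{'fx': 394.4711517539192, 'fy': 394.4711517539192, 'cx': 314.00413370534903, 'cy': 238.45487481838197, 'R': array([[ 0.26175736, -0.96513272, -0.001387  ],
       [-0.93742305, -0.25458349,  0.23754003],
       [-0.22961076, -0.06087764, -0.97137676]]), 't': array([-0.65020571, -0.02756605,  0.38878595])}
[ 0.17075661 -0.62714029  0.30274819]
```

View pics/r1.png

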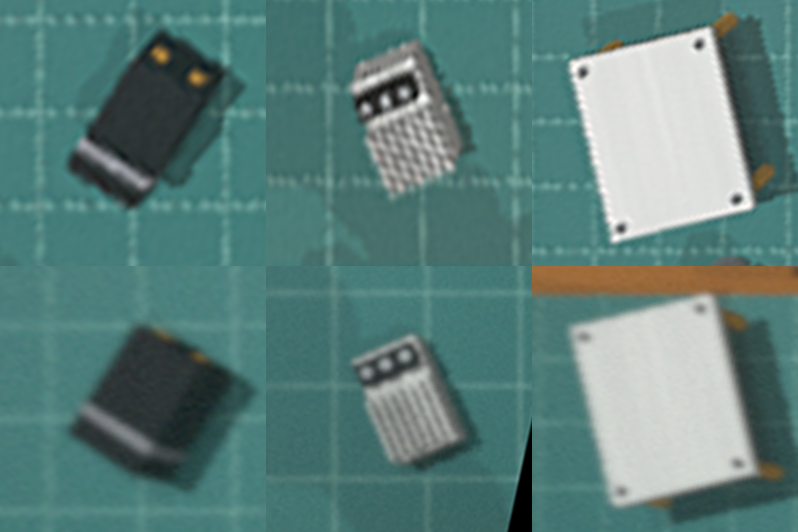

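>>> carry_out --moves '[{"slide":[25,32,0],"yaw":0,"hand":93},{"slide":[50,64,0],"yaw":0,"hand":93},{"slide":[75,96,0],"yaw":0,"hand":93},{"slide":[100,128,0],"yaw":0,"hand":93},{"slide":[125,160,0],"yaw":0,"hand":93}]'

```text
t: 1.57
tool_pos: [0.2966, -0.4656, 0.3029]
orientation: [0.794, -0.607, 0.0, -0.0]
ft_force: [1.3, 0.2, 0.0]
gripper_width: 1.001
```

>>> carry_out --moves '[{"slide":[25,32,0],"yaw":0,"hand":93},{"slide":[50,64,0],"yaw":0,"hand":93},{"slide":[75,96,0],"yaw":0,"hand":93},{"slide":[100,128,0],"yaw":0,"hand":93},{"slide":[125,160,0],"yaw":0,"hand":93}]'

```text
t: 1.98
tool_pos: [0.4226, -0.304, 0.3034]
orientation: [0.794, -0.607, 0.001, 0.0]
ft_force: [0.2, -0.4, 0.1]
gripper_width: 1.001
```

>>> carry_out --moves '[{"slide":[25,32,0],"yaw":0,"hand":93},{"slide":[50,64,0],"yaw":0,"hand":93},{"slide":[50,64,0],"yaw":0,"hand":93}]'

```text
t: 2.23
tool_pos: [0.4789, -0.23, 0.3038]
orientation: [0.799, -0.601, 0.001, -0.004]
ft_force: [1.2, 0.3, 1.1]
gripper_width: 0.998
```

Run:
```python
from h import *
s=sensors.read_state();m=cams.camera_model('wrist');im=cams.camera('wrist')[:,:,::-1];cv2.imwrite('pics/w1.png',im)
np.savez('w1.npz',**m);print(s['t'],s['tool_pos'],s['joint_positions'])
for n in('motor','controller','battery','jar','coupling'): print(n,cams.spot_point('wrist',n)[:2])
```

```text
2.2333 [ 0.47886009 -0.23004572  0.30380389] [ 0.46941285  0.42909076 -0.08622681  1.76696409  0.03505269  0.94288042
 -0.91851803]
motor [{'at': [0.6215, -0.2385, 0.0012], 'score': 0.86}]
controller [{'at': [0.4554, -0.3946, 0.0003], 'score': 0.65}]
battery []
jar [{'at': [0.619, -0.4485, 0.0022], 'score': 0.64}, {'at': [0.6226, -0.2406, 0.0004], 'score': 0.47}]
coupling [{'at': [0.4463, 0.01, 0.0024], 'score': 0.7}, {'at': [0.62, -0.2372, -0.0012], 'score': 0.2}]
```

View pics/w1.png

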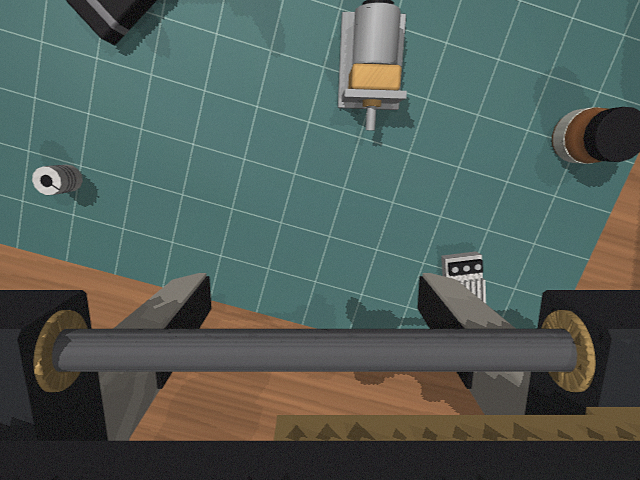

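Run:
```python
from h import *
im=cv2.imread('pics/w1.png');m=dict(np.load('w1.npz'))
a=rect(im,m,.60,-.24,.027,.08,400); b=rect(im,m,.60,-.24,.004,.08,400)
sc=cv2.imread('pics/scene0.png');ms=cams.camera_model('scene')
sd=cv2.imread('pics/side0.png');md=cams.camera_model('side')
cv2.imwrite('pics/r2.png',np.hstack([a,b]))
cv2.imwrite('pics/r3.png',np.hstack([rect(sc,ms,.6,-.24,.004,.08,400),rect(sd,md,.6,-.24,.004,.08,400)]))
for i in(sc,sd):
  pass
for n,i,mm in(('sc',sc,ms),('sd',sd,md)):
  r=rect(i,mm,.67,.172,.03,.1,800); g=(r.min(2)>165).astype('uint8'); g=cv2.morphologyEx(g,cv2.MORPH_OPEN,np.ones((15,15)))
  c=max(cv2.findContours(g,0,2)[0],key=cv2.contourArea); (u,v),(w,h),an=cv2.minAreaRect(c)
  s=.2/800; print(n,.77-v*s,.272-u*s,w*s,h*s,an)
```

```text
sc 0.6688947448730469 0.17509114837646486 0.1407789764404297 0.11053866577148437 76.31907653808594
sd 0.6691998901367188 0.17420143890380863 0.1382740936279297 0.10898140716552734 76.3570785522461
```

View pics/r2.png

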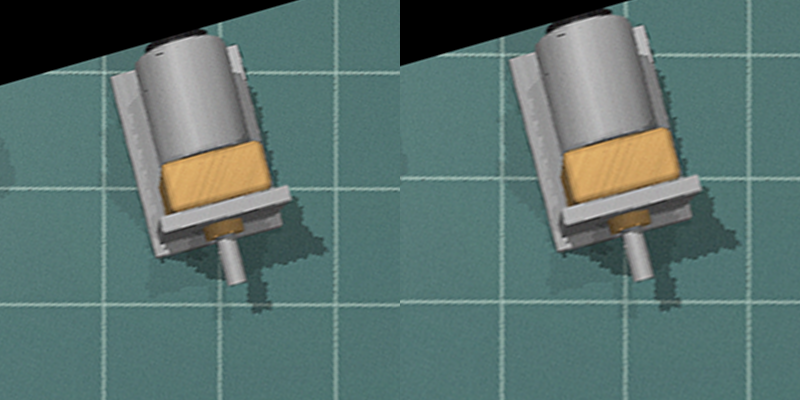

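View pics/r3.png

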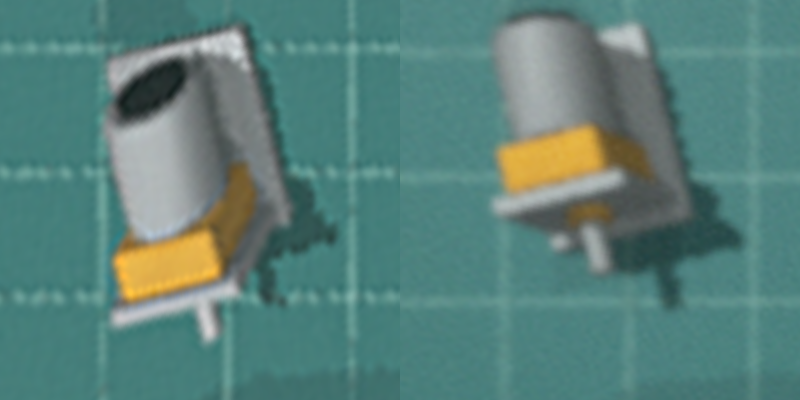

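>>> carry_out --moves '[{"slide":[13,37,0],"yaw":0,"hand":93},{"slide":[26,74,0],"yaw":0,"hand":93},{"slide":[39,111,0],"yaw":0,"hand":93},{"slide":[52,148,0],"yaw":0,"hand":93},{"slide":[65,185,0],"yaw":0,"hand":93}]'

```text
t: 2.95
tool_pos: [0.5365, -0.0573, 0.3036]
orientation: [0.792, -0.611, 0.001, 0.001]
ft_force: [0.7, -1.5, 0.1]
gripper_width: 1.0
```

>>> carry_out --moves '[{"slide":[12,37,0],"yaw":0,"hand":93},{"slide":[24,74,0],"yaw":0,"hand":93},{"slide":[35,105,0],"yaw":0,"hand":93},{"slide":[35,105,0],"yaw":0,"hand":93}]'

```text
t: 3.28
tool_pos: [0.5726, 0.0555, 0.3035]
orientation: [0.795, -0.607, -0.0, -0.002]
ft_force: [0.4, 0.6, -0.0]
gripper_width: 1.0
```

Run:
```python
from h import *
s=sensors.read_state();m=cams.camera_model('wrist');im=cams.camera('wrist')[:,:,::-1];cv2.imwrite('pics/w2.png',im)
np.savez('w2.npz',**m);print(s['t'],s['tool_pos'])
im=np.ascontiguousarray(im)
r=rect(im,m,.67,.172,.03,.1,800); g=(r.min(2)>165).astype('uint8'); g=cv2.morphologyEx(g,cv2.MORPH_OPEN,np.ones((15,15)))
c=max(cv2.findContours(g,0,2)[0],key=cv2.contourArea); (u,v),(w,h),an=cv2.minAreaRect(c)
q=.2/800; print(.77-v*q,.272-u*q,w*q,h*q,an)
cv2.imwrite('pics/r4.png',np.hstack([cv2.resize(r,(400,400)),rect(im,m,.615,-.014,.024,.06,400)]))
```

```text
3.2833 [0.57264398 0.05554967 0.30354762]
0.6621114273071289 0.17201224517822267 0.12352300262451173 0.10783110809326173 76.34522247314453
```

View pics/r4.png

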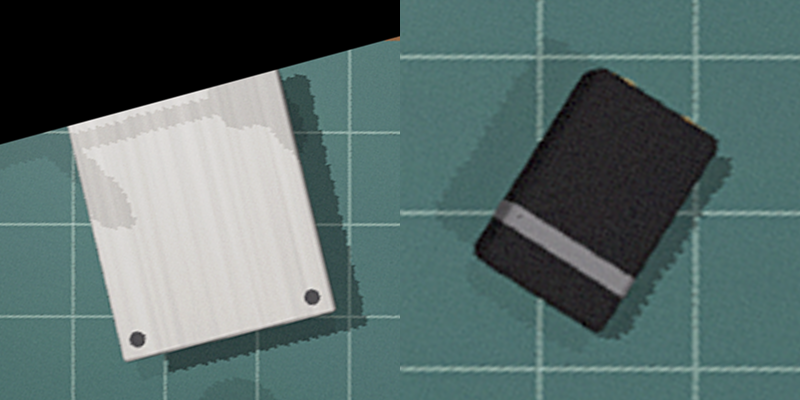

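View pics/w2.png

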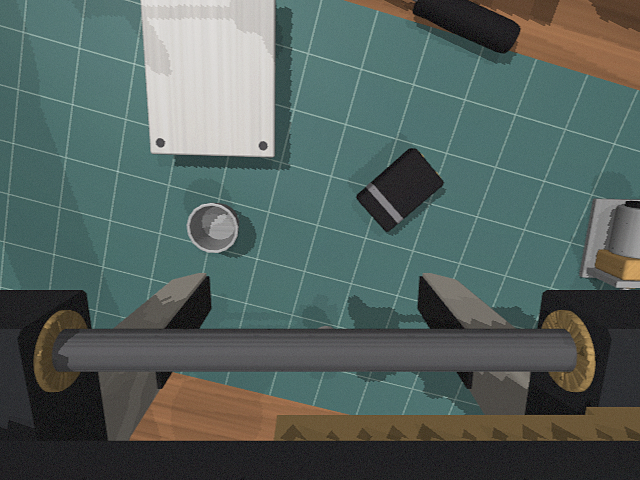

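>>> carry_out --moves '[{"slide":[9,-14,-20],"yaw":-7,"hand":93},{"slide":[18,-28,-45],"yaw":-14,"hand":93},{"slide":[27,-42,-70],"yaw":-21,"hand":93},{"slide":[36,-56,-95],"yaw":-28,"hand":93},{"slide":[43,-69,-115],"yaw":-35,"hand":93}]'

```text
t: 3.75
tool_pos: [0.6144, -0.0225, 0.1867]
orientation: [-0.569, 0.822, -0.001, -0.001]
ft_force: [0.3, 0.3, 1.1]
gripper_width: 0.995
```

>>> carry_out --moves '[{"slide":[0,0,-20],"yaw":-7,"hand":93},{"slide":[0,0,-30],"yaw":-12.5,"hand":93},{"slide":[0,0,-30],"yaw":-12.5,"hand":93}]'

```text
t: 4.0
tool_pos: [0.6123, -0.0263, 0.1539]
orientation: [-0.473, 0.881, -0.0, -0.005]
ft_force: [-1.0, -0.0, 1.5]
gripper_width: 1.002
```

```bash
cat > look.py <<'E'
from h import *
import sys
n=sys.argv[1]
s=sensors.read_state();m=cams.camera_model('wrist');im=np.ascontiguousarray(cams.camera('wrist')[:,:,::-1]);cv2.imwrite(f'pics/{n}.png',im)
np.savez(n+'.npz',**m);q=s['orientation'];print(s['t'],s['tool_pos'],'jaw',2*np.degrees(np.arctan2(q[1],q[0])),'w',s['gripper_width']*93,s['ft_force'])
E
python3 look.py w3
```

```text
4.0 [ 0.61227226 -0.02627857  0.15388839] jaw 236.5143497121117 w 93.14783085534927 [-0.99149337 -0.02044151  1.4909299 ]
```

View pics/w3.png

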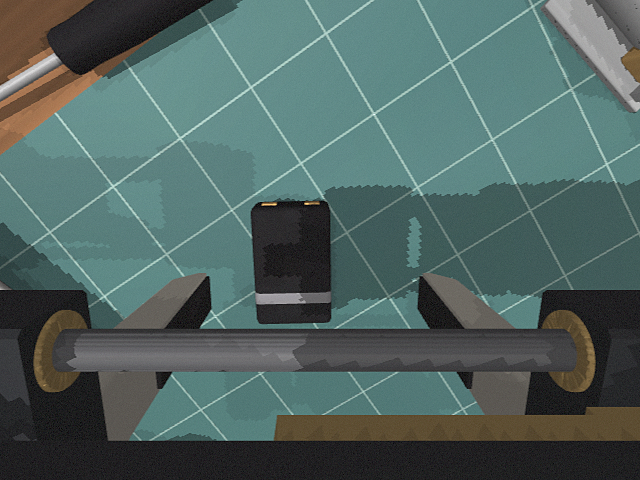

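Run:
```python
from h import *
m=dict(np.load('w3.npz'))
c=[bp(m,u,v,.024) for u,v in((251,206),(329,204),(331,322),(257,323))];print(np.round(c,4),np.mean(c,0))
f=(c[0]+c[1])/2-(c[2]+c[3])/2;print(np.hypot(*f),np.degrees(np.arctan2(f[1],f[0])), np.hypot(*(c[0]-c[1])))
```

```text
[[ 0.6563 -0.017 ]
 [ 0.634  -0.0525]
 [ 0.5755 -0.0158]
 [ 0.5988  0.0202]] [ 0.61614389 -0.0162578 ]
0.06878091407304672 -32.4472320290175 0.04193788650808104
```

>>> carry_out --moves '[{"slide":[4,11,-10],"yaw":1,"hand":93},{"slide":[4,11,-35],"yaw":1,"hand":93},{"slide":[4,11,-60],"yaw":1,"hand":93},{"slide":[4,11,-66],"yaw":1,"hand":93},{"slide":[4,11,-66],"yaw":1,"hand":93}]'

```text
t: 4.47
tool_pos: [0.6165, -0.014, 0.0882]
orientation: [-0.484, 0.875, 0.0, -0.005]
ft_force: [-0.4, 0.8, -0.1]
gripper_width: 0.999
```

>>> carry_out --moves '[{"slide":[0,0,0],"yaw":0,"hand":30},{"slide":[0,0,0],"yaw":0,"hand":30},{"slide":[0,0,0],"yaw":0,"hand":30},{"slide":[0,0,0],"yaw":0,"hand":30},{"slide":[0,0,0],"yaw":0,"hand":30}]'

```text
t: 4.88
tool_pos: [0.617, -0.014, 0.0892]
orientation: [-0.484, 0.875, -0.0, -0.004]
ft_force: [-0.2, 0.1, 1.1]
gripper_width: 0.692
```

>>> carry_out --moves '[{"slide":[0,0,0],"yaw":0,"hand":30},{"slide":[0,0,0],"yaw":0,"hand":30},{"slide":[0,0,0],"yaw":0,"hand":30}]'

```text
t: 5.13
tool_pos: [0.617, -0.0141, 0.0895]
orientation: [-0.484, 0.875, -0.0, -0.004]
ft_force: [0.1, -1.5, -0.1]
gripper_width: 0.474
```

>>> carry_out --moves '[{"slide":[0,0,0],"yaw":0,"hand":30},{"slide":[0,0,20],"yaw":0,"hand":30},{"slide":[0,0,50],"yaw":0,"hand":30},{"slide":[0,10,80],"yaw":2,"hand":30},{"slide":[5,30,80],"yaw":7,"hand":30}]'

```text
t: 5.55
tool_pos: [0.6245, 0.0118, 0.1752]
orientation: [-0.535, 0.845, -0.005, -0.0]
ft_force: [1.4, -0.2, -1.4]
gripper_width: 0.469
```

>>> carry_out --moves '[{"slide":[8,30,0],"yaw":7,"hand":30},{"slide":[16,60,0],"yaw":14,"hand":30},{"slide":[24,90,0],"yaw":21,"hand":30},{"slide":[32,120,0],"yaw":28,"hand":30},{"slide":[40,150,0],"yaw":35,"hand":30}]'

```text
t: 5.97
tool_pos: [0.6643, 0.1631, 0.1748]
orientation: [0.766, -0.642, 0.005, -0.0]
ft_force: [0.4, -0.8, -1.6]
gripper_width: 0.473
```

>>> carry_out --moves '[{"slide":[0,0,0],"yaw":0,"hand":30},{"slide":[0,0,0],"yaw":0,"hand":30}]'

```text
t: 6.13
tool_pos: [0.6633, 0.1667, 0.1738]
orientation: [0.768, -0.641, 0.003, -0.001]
ft_force: [-1.1, 0.2, -1.8]
gripper_width: 0.473
```

```bash
python3 look.py w4
```

```text
6.1333 [0.66332189 0.16668808 0.17379782] jaw -79.68125646501585 w 43.95803444325643 [-1.06462821  0.15061712 -1.8361665 ]
```

View pics/w4.png

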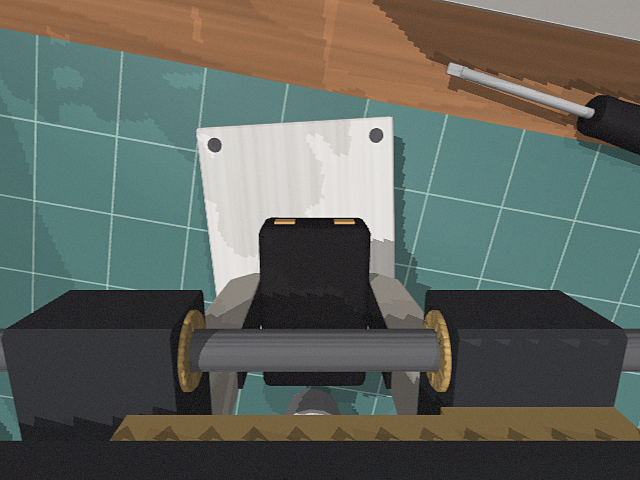

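Run:
```python
from h import *
m=dict(np.load('w4.npz'))
a=bp(m,197.5,129,.03);b=bp(m,392.5,117,.03);d=a-b;print(a,b,np.hypot(*d),np.degrees(np.arctan2(d[1],d[0]))-90)
n=np.array([d[1],-d[0]])/np.hypot(*d);n=n if n[0]>0 else -n;print('deck',(a+b)/2-.07*n)
y=np.radians(-79.7+90);k=np.array([np.cos(y),np.sin(y)])
for z in(.108,):
  e=(bp(m,260,222,z)+bp(m,370,222,z))/2;print('bat',e-.035*k, bp(m,260,222,z)-bp(m,370,222,z))
```

```text
[0.72360753 0.24145811] [0.74884941 0.13751365] 0.1069654314396182 13.649492287294791
deck [0.66820544 0.17296717]
bat [0.66444672 0.16555547] [-0.00739727  0.04098221]
```

>>> carry_out --moves '[{"slide":[6,7.5,-10],"yaw":3.4,"hand":30},{"slide":[6,7.5,-25],"yaw":3.4,"hand":30},{"slide":[6,7.5,-40],"yaw":3.4,"hand":30},{"slide":[6,7.5,-47],"yaw":3.4,"hand":30},{"slide":[6,7.5,-47],"yaw":3.4,"hand":30}]'

```text
t: 6.6
tool_pos: [0.6683, 0.1682, 0.1244]
orientation: [0.784, -0.62, 0.003, 0.003]
ft_force: [0.2, -1.4, -0.7]
gripper_width: 0.47
```

```bash
python3 look.py w5
```

```text
6.6 [0.66832438 0.16816846 0.12442197] jaw -76.67495723564255 w 43.686383073408344 [ 0.16113452 -1.35880976 -0.66228906]
```

View pics/w5.png

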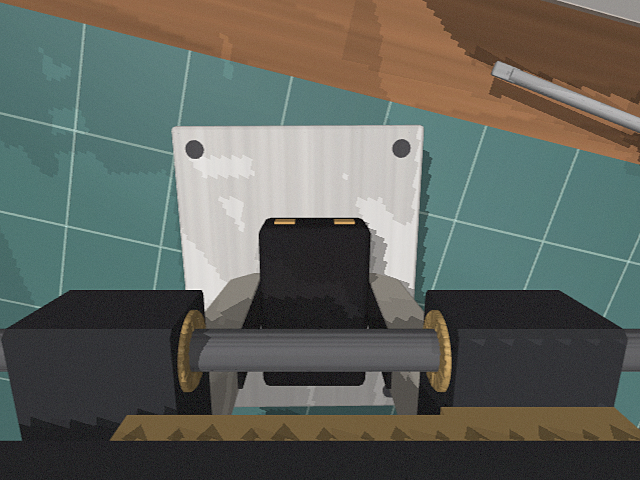

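Run:
```python
from h import *
m=dict(np.load('w5.npz'))
a=bp(m,173,127,.03);b=bp(m,423.5,126,.03);d=a-b;print(a,b,np.hypot(*d),np.degrees(np.arctan2(d[1],d[0]))-90)
n=np.array([d[1],-d[0]])/np.hypot(*d);n=n if n[0]>0 else -n;print('deck',(a+b)/2-.07*n)
print('near edge',bp(m,315,406,.03), 'far', bp(m,315,126.5,.03))
y=np.radians(-76.7+90);k=np.array([np.cos(y),np.sin(y)])
z=.059
e=(bp(m,260,222,z)+bp(m,370,222,z))/2;print('bat',e-.035*k,np.linalg.norm(bp(m,260,222,z)-bp(m,370,222,z)))
```

```text
[0.72402498 0.24159914] [0.74897886 0.13768215] 0.10687111953179426 13.502928778123959
deck [0.66843686 0.17329599]
near edge [0.60462889 0.15123031] far [0.73811873 0.18279   ]
bat [0.66925761 0.16678832] 0.041477783132053615
```

>>> carry_out --moves '[{"slide":[1,6,-1],"yaw":0.4,"hand":30},{"slide":[1,6,-2],"yaw":0.4,"hand":30},{"slide":[1,6,-2],"yaw":0.4,"hand":30}]'

```text
t: 6.9
tool_pos: [0.6704, 0.1755, 0.1246]
orientation: [0.787, -0.617, 0.004, 0.001]
ft_force: [0.5, -0.8, -1.7]
gripper_width: 0.472
```

```bash
for i in a b c; do python3 look.py x$i; done
```

```text
6.9 [0.67041821 0.17553265 0.1246025 ] jaw -76.2196316821829 w 43.86273122424214 [ 0.48371917 -0.82339847 -1.73690465]
6.95 [0.67038964 0.1752609  0.12456215] jaw -76.22672644952347 w 43.51323577673978 [ 0.00645657  0.36706622 -1.14807331]
7.0 [0.67037544 0.17507894 0.12452774] jaw -76.23685885917017 w 44.05788919685134 [ 0.30270302 -0.35548069 -1.09718857]
```

>>> carry_out --moves '[{"slide":[-0.5,-1,-2],"yaw":0,"hand":30},{"slide":[-0.5,-1,-4],"yaw":0,"hand":30},{"slide":[-0.5,-1,-5],"yaw":0,"hand":30},{"slide":[-0.5,-1,-5],"yaw":0,"hand":30}]'

```text
t: 7.38
tool_pos: [0.6698, 0.1737, 0.1196]
orientation: [0.787, -0.617, 0.004, 0.002]
ft_force: [-0.3, -0.1, -0.4]
gripper_width: 0.472
```

>>> carry_out --moves '[{"slide":[0,0,-0.8],"yaw":0,"hand":30},{"slide":[0,0,-0.8],"yaw":0,"hand":30}]'

```text
t: 7.55
tool_pos: [0.6699, 0.1736, 0.1195]
orientation: [0.787, -0.617, 0.004, 0.002]
ft_force: [-1.8, -0.8, 4.6]
gripper_width: 0.47
```

Seated (upward force). Release and rise.

>>> carry_out --moves '[{"slide":[0,0,0],"yaw":0,"hand":80},{"slide":[0,0,0],"yaw":0,"hand":80},{"slide":[0,0,0],"yaw":0,"hand":80},{"slide":[0,0,0],"yaw":0,"hand":80},{"slide":[0,0,0],"yaw":0,"hand":80}]'

```text
t: 7.97
tool_pos: [0.6699, 0.1737, 0.1193]
orientation: [0.787, -0.617, 0.004, 0.002]
ft_force: [-0.2, -0.7, 0.2]
gripper_width: 0.778
```

>>> carry_out --moves '[{"slide":[0,0,15],"yaw":0,"hand":93},{"slide":[0,0,45],"yaw":0,"hand":93},{"slide":[-10,-10,85],"yaw":0,"hand":93},{"slide":[-20,-25,120],"yaw":0,"hand":93},{"slide":[-30,-25,120],"yaw":0,"hand":93}]'

```text
t: 8.38
tool_pos: [0.644, 0.1457, 0.2477]
orientation: [0.785, -0.619, 0.01, -0.003]
ft_force: [0.5, -0.4, 1.1]
gripper_width: 1.0
```

```bash
python3 look.py w6
python3 - <<'E'
from h import *
im=cv2.imread('pics/w6.png');m=dict(np.load('w6.npz'))
a=rect(im,m,.67,.174,.03,.08,400);b=rect(im,m,.67,.174,.054,.08,400)
cv2.imwrite('pics/r6.png',np.hstack([a,b]))
E
```

```text
8.3833 [0.64395371 0.14570445 0.2476927 ] jaw -76.52315427378701 w 93.0201794009866 [ 0.54854106 -0.42719871  1.07939992]
```

View pics/r6.png

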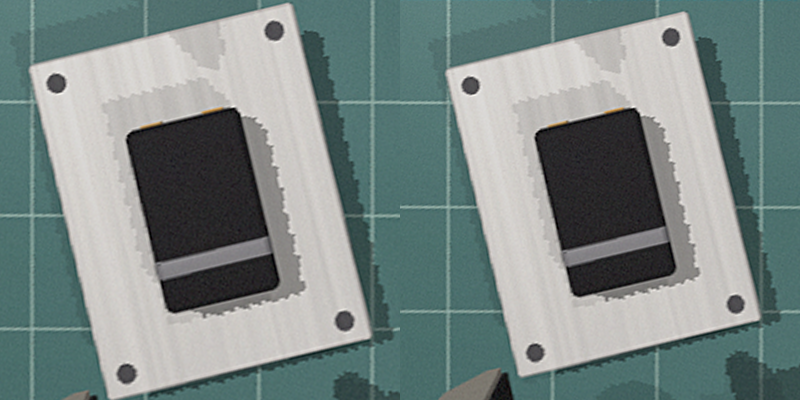

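>>> carry_out --moves '[{"slide":[-13,-38,0],"yaw":0,"hand":93},{"slide":[-26,-76,0],"yaw":0,"hand":93},{"slide":[-40,-115,0],"yaw":0,"hand":93},{"slide":[-53,-153,0],"yaw":0,"hand":93},{"slide":[-67,-191,0],"yaw":0,"hand":93}]'

```text
t: 8.85
tool_pos: [0.5724, -0.045, 0.2434]
orientation: [0.786, -0.618, 0.006, -0.0]
ft_force: [0.0, -0.2, 0.4]
gripper_width: 1.004
```

>>> carry_out --moves '[{"slide":[-13,-38,0],"yaw":0,"hand":93},{"slide":[-26,-76,0],"yaw":0,"hand":93},{"slide":[-40,-115,0],"yaw":0,"hand":93},{"slide":[-53,-153,0],"yaw":0,"hand":93},{"slide":[-67,-191,0],"yaw":0,"hand":93}]'

```text
t: 9.27
tool_pos: [0.5046, -0.2373, 0.2424]
orientation: [0.786, -0.618, 0.005, -0.001]
ft_force: [1.6, 0.2, 0.3]
gripper_width: 0.998
```

>>> carry_out --moves '[{"slide":[-13,-38,0],"yaw":2,"hand":93},{"slide":[-26,-76,0],"yaw":4,"hand":93},{"slide":[-40,-115,-20],"yaw":4,"hand":93},{"slide":[-53,-145,-50],"yaw":4,"hand":93},{"slide":[-53,-145,-70],"yaw":4,"hand":93}]'

```text
t: 9.68
tool_pos: [0.4471, -0.3898, 0.1707]
orientation: [0.804, -0.594, 0.006, 0.002]
ft_force: [0.1, 0.3, -1.1]
gripper_width: 1.0
```

```bash
python3 look.py w7
python3 - <<'E'
from h import *
im=cv2.imread('pics/w7.png');m=dict(np.load('w7.npz'))
a=rect(im,m,.4545,-.393,.02,.06,400)
cv2.imwrite('pics/r7.png',np.hstack([a,cv2.resize(im,(533,400))]))
E
```

```text
9.6833 [ 0.44711824 -0.38983961  0.17066832] jaw -72.89385940749723 w 93.01954227588445 [ 0.13594127  0.34494286 -1.05394907]
```

View pics/r7.png

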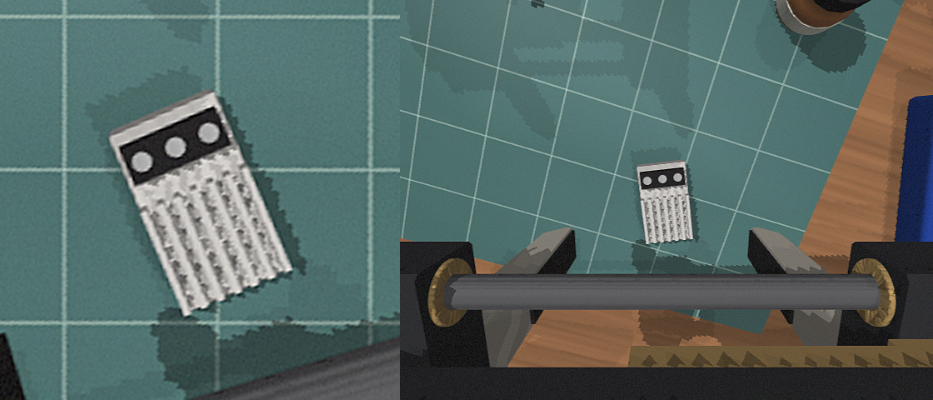

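>>> carry_out --moves '[{"slide":[6.5,-3.5,-10],"yaw":6,"hand":80},{"slide":[6.5,-3.5,-30],"yaw":6,"hand":80},{"slide":[6.5,-3.5,-55],"yaw":6,"hand":80},{"slide":[6.5,-3.5,-73],"yaw":6,"hand":80},{"slide":[6.5,-3.5,-78],"yaw":6,"hand":80}]'

```text
t: 10.15
tool_pos: [0.4517, -0.3865, 0.0845]
orientation: [0.836, -0.549, -0.003, -0.0]
ft_force: [-6.6, 6.7, 23.8]
gripper_width: 0.859
```

>>> carry_out --moves '[{"slide":[1,-3,3],"yaw":0,"hand":80},{"slide":[2,-6.5,4],"yaw":0,"hand":80},{"slide":[2,-6.5,4],"yaw":0,"hand":80}]'

```text
t: 10.4
tool_pos: [0.4551, -0.3936, 0.0896]
orientation: [0.836, -0.549, -0.002, -0.0]
ft_force: [0.4, 0.0, -0.5]
gripper_width: 0.859
```

```bash
python3 look.py w8
```

```text
10.4 [ 0.45505737 -0.39362334  0.08958481] jaw -66.62941771843525 w 79.8607812818135 [ 0.37934382  0.03268576 -0.453096  ]
```

View pics/w8.png

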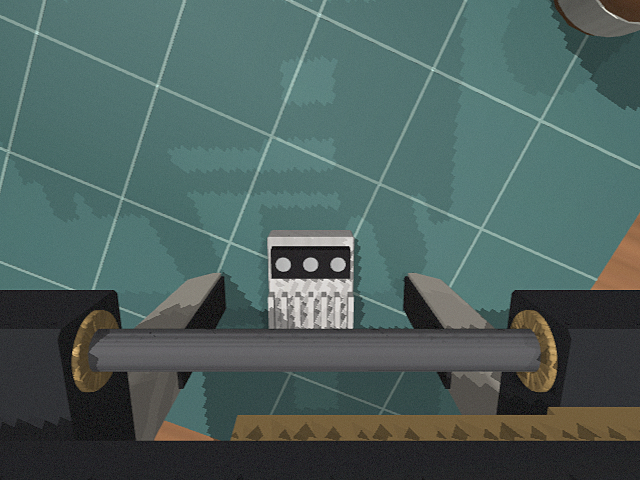

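Run:
```python
from h import *
m=dict(np.load('w8.npz'))
y=np.radians(-66.6+90);k=np.array([np.cos(y),np.sin(y)]);T=np.array([.4551,-.3936])
for v,z in((237,.02),(230,0.0)):
  e=(bp(m,268,v,z)+bp(m,354,v,z))/2;print(e,(e-T)@k,(e-T)@[-k[1],k[0]],np.linalg.norm(bp(m,268,v,z)-bp(m,354,v,z)))
```

```text
[ 0.48095758 -0.38145112] 0.028555815372930067 0.0008804112871854904 0.03365344860954505
[ 0.4793271  -0.38188894] 0.02688555682767141 0.0011261332009154515 0.03797458060591272
```

>>> carry_out --moves '[{"slide":[-1,0,-1],"yaw":0,"hand":25},{"slide":[-1,0,-1],"yaw":0,"hand":25},{"slide":[-1,0,-1],"yaw":0,"hand":25},{"slide":[-1,0,-1],"yaw":0,"hand":25},{"slide":[-1,0,-1],"yaw":0,"hand":25}]'

```text
t: 10.87
tool_pos: [0.4537, -0.3935, 0.0887]
orientation: [0.836, -0.549, -0.002, -0.0]
ft_force: [-0.2, 1.2, 0.1]
gripper_width: 0.551
```

>>> carry_out --moves '[{"slide":[0,0,0],"yaw":0,"hand":25},{"slide":[0,0,0],"yaw":0,"hand":25},{"slide":[0,0,0],"yaw":0,"hand":25},{"slide":[0,0,0],"yaw":0,"hand":25}]'

```text
t: 11.2
tool_pos: [0.4536, -0.3934, 0.0887]
orientation: [0.836, -0.549, -0.002, -0.0]
ft_force: [-0.4, 0.3, 0.1]
gripper_width: 0.382
```

>>> carry_out --moves '[{"slide":[0,0,0],"yaw":0,"hand":25},{"slide":[0,0,20],"yaw":0,"hand":25},{"slide":[0,0,55],"yaw":0,"hand":25},{"slide":[5,15,90],"yaw":0,"hand":25},{"slide":[15,45,115],"yaw":0,"hand":25}]'

```text
t: 11.62
tool_pos: [0.4668, -0.3535, 0.2059]
orientation: [0.833, -0.553, -0.0, 0.002]
ft_force: [0.9, -1.0, -1.2]
gripper_width: 0.379
```

>>> carry_out --moves '[{"slide":[14,37,0],"yaw":-2,"hand":25},{"slide":[28,74,0],"yaw":-4,"hand":25},{"slide":[42,111,0],"yaw":-6,"hand":25},{"slide":[56,148,0],"yaw":-8,"hand":25},{"slide":[70,185,0],"yaw":-10,"hand":25}]'

```text
t: 12.03
tool_pos: [0.5369, -0.1667, 0.2057]
orientation: [0.781, -0.624, -0.001, 0.002]
ft_force: [0.6, -0.1, -1.3]
gripper_width: 0.379
```

>>> carry_out --moves '[{"slide":[14,37,0],"yaw":0,"hand":25},{"slide":[28,74,0],"yaw":0,"hand":25},{"slide":[42,111,0],"yaw":0,"hand":25},{"slide":[56,148,0],"yaw":0,"hand":25},{"slide":[70,185,0],"yaw":0,"hand":25}]'

```text
t: 12.45
tool_pos: [0.6069, 0.0202, 0.2053]
orientation: [0.781, -0.624, -0.001, 0.003]
ft_force: [0.5, -0.2, -1.7]
gripper_width: 0.386
```

>>> carry_out --moves '[{"slide":[15,37,0],"yaw":0.7,"hand":25},{"slide":[30,74,0],"yaw":0.7,"hand":25},{"slide":[45,111,0],"yaw":0.7,"hand":25},{"slide":[58,142,-10],"yaw":0.7,"hand":25},{"slide":[62.5,152.5,-25],"yaw":0.7,"hand":25}]'

```text
t: 12.87
tool_pos: [0.6704, 0.1818, 0.1812]
orientation: [0.787, -0.616, -0.002, -0.002]
ft_force: [-0.7, 2.2, -0.3]
gripper_width: 0.386
```

>>> carry_out --moves '[{"slide":[0,0,0],"yaw":0,"hand":25},{"slide":[0,0,0],"yaw":0,"hand":25},{"slide":[0,0,0],"yaw":0,"hand":25}]'

```text
t: 13.12
tool_pos: [0.6702, 0.1805, 0.1813]
orientation: [0.787, -0.617, -0.001, -0.001]
ft_force: [0.2, -0.7, -1.2]
gripper_width: 0.384
```

```bash
python3 look.py w9
```

```text
13.1167 [0.67024492 0.18046848 0.18131128] jaw -76.14964132565531 w 35.71325824743233 [ 0.18427541 -0.74921125 -1.17363176]
```

View pics/w9.png

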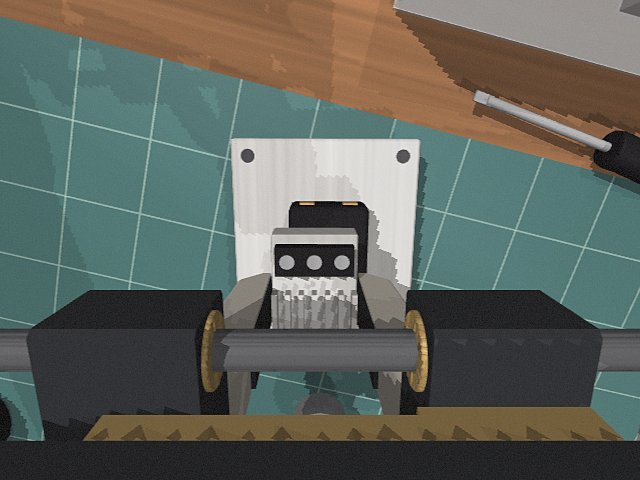

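Run:
```python
from h import *
m=dict(np.load('w9.npz'))
k=np.array([np.cos(np.radians(13.5)),np.sin(np.radians(13.5))]);T=np.array([.6702,.1805])
e1=bp(m,289,207,.054);e2=bp(m,368.5,207,.054);print('bat',(e1+e2)/2-.035*k,np.linalg.norm(e1-e2),np.degrees(np.arctan2(*(e1-e2)[::-1]))-90)
zt=.1813-.0887+.02
e=(bp(m,271.5,236,zt)+bp(m,357.5,236,zt))/2;print('ctl',e-.03*k)
```

```text
bat [0.66858775 0.17209399] 0.04229014333449238 13.834269967364264
ctl [0.66981644 0.17995299]
```

>>> carry_out --moves '[{"slide":[-1,-8,-5],"yaw":0,"hand":25},{"slide":[-1,-8,-15],"yaw":0,"hand":25},{"slide":[-1,-8,-25],"yaw":0,"hand":25},{"slide":[-1,-8,-30],"yaw":0,"hand":25},{"slide":[-1,-8,-30],"yaw":0,"hand":25}]'

```text
t: 13.58
tool_pos: [0.6684, 0.1707, 0.1495]
orientation: [0.787, -0.618, -0.002, 0.0]
ft_force: [0.3, 1.5, -2.0]
gripper_width: 0.38
```

>>> carry_out --moves '[{"slide":[0,0,0],"yaw":0,"hand":25},{"slide":[0,0,0],"yaw":0,"hand":25}]'

```text
t: 13.75
tool_pos: [0.6681, 0.1709, 0.149]
orientation: [0.787, -0.617, -0.003, 0.001]
ft_force: [-0.5, 0.9, -1.5]
gripper_width: 0.38
```

>>> carry_out --moves '[{"slide":[1,1.5,-1],"yaw":0,"hand":25},{"slide":[1,1.5,-3],"yaw":0,"hand":25},{"slide":[1,1.5,-5],"yaw":0,"hand":25},{"slide":[1,1.5,-6],"yaw":0,"hand":25},{"slide":[1,1.5,-6],"yaw":0,"hand":25}]'

```text
t: 14.17
tool_pos: [0.6691, 0.1725, 0.1429]
orientation: [0.787, -0.617, -0.003, 0.001]
ft_force: [0.2, -1.2, -1.5]
gripper_width: 0.383
```

>>> carry_out --moves '[{"slide":[0,0,-0.8],"yaw":0,"hand":25},{"slide":[0,0,-0.8],"yaw":0,"hand":25}]'

```text
t: 14.33
tool_pos: [0.6692, 0.1725, 0.1427]
orientation: [0.787, -0.617, -0.002, 0.001]
ft_force: [-2.0, -0.4, 1.4]
gripper_width: 0.383
```

>>> carry_out --moves '[{"slide":[0,0,0],"yaw":0,"hand":70},{"slide":[0,0,0],"yaw":0,"hand":70},{"slide":[0,0,0],"yaw":0,"hand":70},{"slide":[0,0,0],"yaw":0,"hand":70},{"slide":[0,0,0],"yaw":0,"hand":70}]'

```text
t: 14.75
tool_pos: [0.6692, 0.1725, 0.1427]
orientation: [0.787, -0.617, -0.002, 0.001]
ft_force: [0.3, 0.4, 0.3]
gripper_width: 0.694
```

>>> carry_out --moves '[{"slide":[0,0,15],"yaw":0,"hand":70},{"slide":[0,0,45],"yaw":0,"hand":70},{"slide":[-20,-15,75],"yaw":0,"hand":70},{"slide":[-50,-35,95],"yaw":0,"hand":70},{"slide":[-60,-40,95],"yaw":0,"hand":70}]'

```text
t: 15.17
tool_pos: [0.6089, 0.1295, 0.2427]
orientation: [0.786, -0.619, 0.0, -0.001]
ft_force: [-0.2, -0.6, -0.1]
gripper_width: 0.751
```

```bash
python3 look.py w10
python3 - <<'E'
from h import *
im=cv2.imread('pics/w10.png');m=dict(np.load('w10.npz'))
cv2.imwrite('pics/r10.png',np.hstack([rect(im,m,.67,.174,z,.06,266) for z in(.03,.054,.074)]))
E
```

```text
15.1667 [0.60889596 0.1295448  0.2426601 ] jaw -76.4146975830396 w 69.84996598227292 [-0.1857368  -0.59227139 -0.12848272]
```

View pics/r10.png

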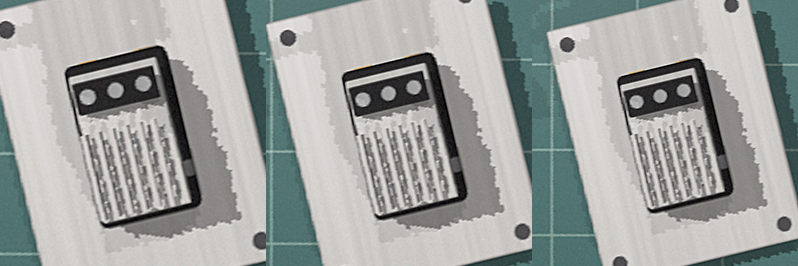

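Run:
```python
from h import *
im=cv2.imread('pics/w10.png');m=dict(np.load('w10.npz'))
cv2.imwrite('pics/r11.png',np.hstack([rect(im,m,.67,.174,z,.045,400) for z in(.054,.074)]))
```

```text
(no output)
```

View pics/r11.png

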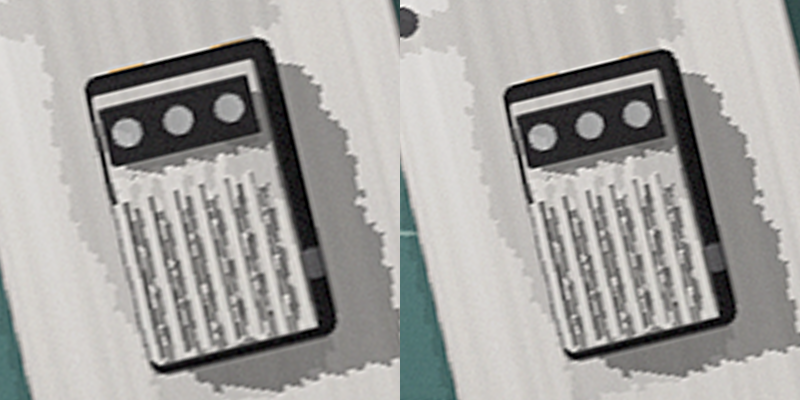

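>>> carry_out --moves '[{"slide":[-32,-24,0],"yaw":0,"hand":70},{"slide":[-64,-48,-10],"yaw":0,"hand":70},{"slide":[-96,-71,-30],"yaw":0,"hand":70},{"slide":[-128,-95,-50],"yaw":0,"hand":70},{"slide":[-158,-117,-70],"yaw":0,"hand":70}]'

```text
t: 15.63
tool_pos: [0.4539, 0.0158, 0.174]
orientation: [0.786, -0.618, -0.001, -0.0]
ft_force: [0.6, -0.5, -1.1]
gripper_width: 0.749
```

>>> carry_out --moves '[{"slide":[0,0,0],"yaw":0,"hand":70},{"slide":[0,0,0],"yaw":0,"hand":70},{"slide":[0,0,0],"yaw":0,"hand":70}]'

```text
t: 15.88
tool_pos: [0.4554, 0.0163, 0.1739]
orientation: [0.786, -0.618, -0.0, -0.001]
ft_force: [0.1, -0.0, 1.0]
gripper_width: 0.757
```

```bash
python3 look.py w12;python3 - <<'E'
from h import *
print(cams.spot_point('wrist','coupling'))
im=cv2.imread('pics/w12.png');m=dict(np.load('w12.npz'))
cv2.imwrite('pics/r12.png',np.hstack([rect(im,m,.446,.0095,z,.045,266) for z in(.0,.034)]+[cv2.resize(im,(355,266))]))
E
```

```text
15.8833 [0.45535102 0.01634138 0.1739313 ] jaw -76.37601047624007 w 70.40469647383598 [ 0.11249765 -0.02481136  1.00366411]
[{'at': [0.4479, 0.0122, -0.0022], 'score': 0.76}]
```

View pics/r12.png

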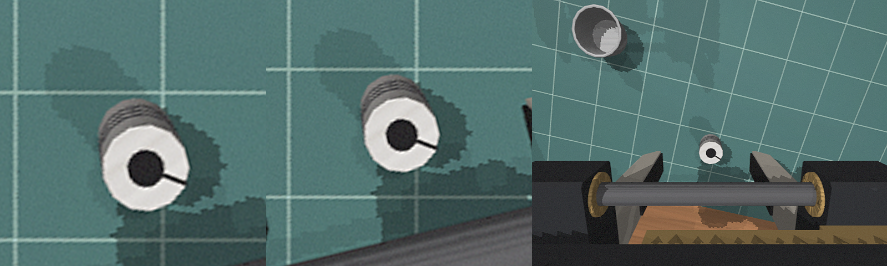

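>>> carry_out --moves '[{"slide":[-9.5,-8,-5],"yaw":0,"hand":70},{"slide":[-9.5,-8,-25],"yaw":0,"hand":70},{"slide":[-9.5,-8,-50],"yaw":0,"hand":70},{"slide":[-9.5,-8,-75],"yaw":0,"hand":70},{"slide":[-9.5,-8,-78],"yaw":0,"hand":70}]'

```text
t: 16.4
tool_pos: [0.447, 0.01, 0.0938]
orientation: [0.787, -0.617, -0.001, -0.001]
ft_force: [-0.7, -0.8, 0.4]
gripper_width: 0.75
```

>>> carry_out --moves '[{"slide":[0,0,0],"yaw":0,"hand":70},{"slide":[0,0,0],"yaw":0,"hand":70}]'

```text
t: 16.57
tool_pos: [0.4482, 0.0108, 0.0941]
orientation: [0.787, -0.617, -0.0, -0.001]
ft_force: [0.1, 0.6, 0.7]
gripper_width: 0.756
```

>>> carry_out --moves '[{"slide":[-2.5,-2.2,-4],"yaw":0,"hand":70},{"slide":[-2.5,-2.2,-4],"yaw":0,"hand":70},{"slide":[-2.5,-2.2,-4],"yaw":0,"hand":15},{"slide":[-2.5,-2.2,-4],"yaw":0,"hand":15},{"slide":[-2.5,-2.2,-4],"yaw":0,"hand":15}]'

```text
t: 16.98
tool_pos: [0.4459, 0.0086, 0.0906]
orientation: [0.787, -0.617, -0.0, -0.002]
ft_force: [-0.3, -0.4, -0.4]
gripper_width: 0.589
```

>>> carry_out --moves '[{"slide":[0,0,0],"yaw":0,"hand":15},{"slide":[0,0,0],"yaw":0,"hand":15},{"slide":[0,0,0],"yaw":0,"hand":15},{"slide":[0,0,0],"yaw":0,"hand":15},{"slide":[0,0,0],"yaw":0,"hand":15}]'

```text
t: 17.4
tool_pos: [0.446, 0.0085, 0.0907]
orientation: [0.787, -0.617, -0.0, -0.002]
ft_force: [-0.4, -0.5, 0.6]
gripper_width: 0.276
```

>>> carry_out --moves '[{"slide":[0,0,0],"yaw":0,"hand":15},{"slide":[0,0,20],"yaw":0,"hand":15},{"slide":[0,0,50],"yaw":0,"hand":15},{"slide":[8,-20,75],"yaw":0,"hand":15},{"slide":[18,-55,80],"yaw":0,"hand":15}]'

```text
t: 17.82
tool_pos: [0.4655, -0.0428, 0.174]
orientation: [0.79, -0.613, 0.001, -0.004]
ft_force: [2.1, 0.1, -0.6]
gripper_width: 0.274
```

>>> carry_out --moves '[{"slide":[13,-39,0],"yaw":0,"hand":15},{"slide":[26,-78,0],"yaw":0,"hand":15},{"slide":[39,-117,0],"yaw":0,"hand":15},{"slide":[50,-156,0],"yaw":0,"hand":15},{"slide":[50,-170,0],"yaw":0,"hand":15}]'

```text
t: 18.23
tool_pos: [0.5163, -0.2205, 0.174]
orientation: [0.788, -0.616, 0.004, -0.003]
ft_force: [-0.4, -0.5, -1.1]
gripper_width: 0.272
```

>>> carry_out --moves '[{"slide":[0,0,0],"yaw":0,"hand":15},{"slide":[0,0,0],"yaw":0,"hand":15},{"slide":[0,0,0],"yaw":0,"hand":15}]'

```text
t: 18.48
tool_pos: [0.5159, -0.2186, 0.1736]
orientation: [0.788, -0.616, 0.003, -0.004]
ft_force: [0.4, 0.7, -0.6]
gripper_width: 0.275
```

```bash
python3 look.py w13;python3 - <<'E'
from h import *
im=cv2.imread('pics/w13.png');m=dict(np.load('w13.npz'))
cv2.imwrite('pics/r13.png',np.hstack([rect(im,m,.59,-.25,z,.07,400) for z in(.004,.027)]))
E
```

```text
18.4833 [ 0.51585751 -0.21859483  0.17358417] jaw -75.98132260796208 w 25.579509399168074 [ 0.3717688   0.68993078 -0.63910881]
```

View pics/w13.png

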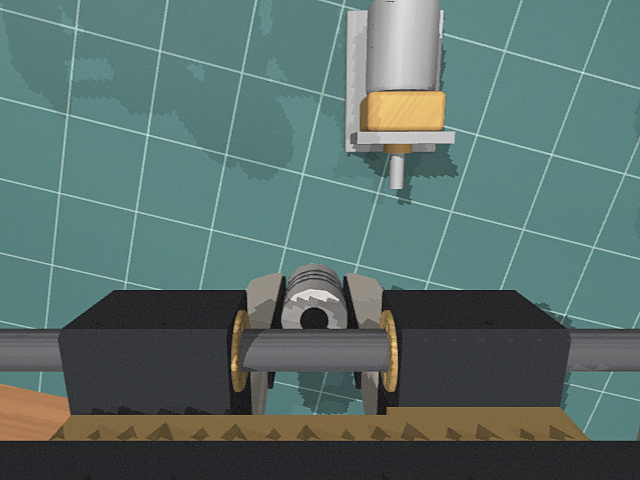

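View pics/r13.png

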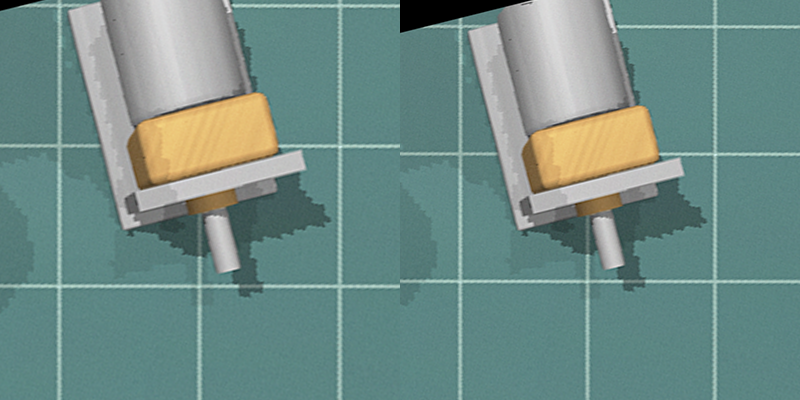

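>>> carry_out --moves '[{"slide":[10,-22,0],"yaw":0,"hand":15},{"slide":[19,-44,-15],"yaw":0,"hand":15},{"slide":[19,-44,-40],"yaw":0,"hand":15},{"slide":[19,-44,-65],"yaw":0,"hand":15},{"slide":[19,-44,-72],"yaw":0,"hand":15}]'

```text
t: 18.95
tool_pos: [0.5335, -0.2583, 0.0985]
orientation: [0.79, -0.614, -0.001, -0.004]
ft_force: [-0.1, 0.1, -0.3]
gripper_width: 0.276
```

>>> carry_out --moves '[{"slide":[0,0,0],"yaw":0,"hand":15},{"slide":[0,0,0],"yaw":0,"hand":15}]'

```text
t: 19.12
tool_pos: [0.5336, -0.2557, 0.0983]
orientation: [0.791, -0.612, -0.002, -0.004]
ft_force: [0.3, 0.5, -0.8]
gripper_width: 0.276
```

>>> carry_out --moves '[{"slide":[1,-5,-1],"yaw":0,"hand":15},{"slide":[1,-6.5,-3],"yaw":0,"hand":15},{"slide":[1,-6.5,-5],"yaw":0,"hand":15},{"slide":[1,-6.5,-6.5],"yaw":0,"hand":15},{"slide":[1,-6.5,-6.5],"yaw":0,"hand":15}]'

```text
t: 19.53
tool_pos: [0.5345, -0.2623, 0.092]
orientation: [0.791, -0.612, -0.002, -0.004]
ft_force: [-0.5, -0.2, 0.2]
gripper_width: 0.273
```

>>> carry_out --moves '[{"slide":[0,0,0],"yaw":0,"hand":15}]'

```text
t: 19.62
tool_pos: [0.5345, -0.2623, 0.0921]
orientation: [0.791, -0.612, -0.002, -0.004]
ft_force: [-0.8, -0.9, -1.2]
gripper_width: 0.273
```

>>> carry_out --moves '[{"slide":[0,0,-1],"yaw":0,"hand":15},{"slide":[0,0,-1.6],"yaw":0,"hand":15},{"slide":[0,0,-1.6],"yaw":0,"hand":15}]'

```text
t: 19.87
tool_pos: [0.5346, -0.2624, 0.0908]
orientation: [0.791, -0.612, -0.002, -0.004]
ft_force: [0.2, 0.4, 1.7]
gripper_width: 0.272
```

Seated. Release to a modest opening and rise.

>>> carry_out --moves '[{"slide":[0,0,0],"yaw":0,"hand":60},{"slide":[0,0,0],"yaw":0,"hand":60},{"slide":[0,0,0],"yaw":0,"hand":60},{"slide":[0,0,0],"yaw":0,"hand":60},{"slide":[0,0,0],"yaw":0,"hand":60}]'

```text
t: 20.28
tool_pos: [0.5346, -0.2624, 0.0907]
orientation: [0.791, -0.612, -0.002, -0.004]
ft_force: [-0.3, 0.2, -0.6]
gripper_width: 0.582
```

>>> carry_out --moves '[{"slide":[0,0,15],"yaw":0,"hand":60},{"slide":[0,0,45],"yaw":0,"hand":60},{"slide":[-15,0,80],"yaw":0,"hand":60},{"slide":[-35,5,110],"yaw":0,"hand":60},{"slide":[-40,5,110],"yaw":0,"hand":60}]'

```text
t: 20.7
tool_pos: [0.4948, -0.2582, 0.2062]
orientation: [0.79, -0.613, 0.002, -0.005]
ft_force: [0.0, -0.1, -0.0]
gripper_width: 0.645
```

```bash
python3 look.py w14;python3 - <<'E'
from h import *
im=cv2.imread('pics/w14.png');m=dict(np.load('w14.npz'))
cv2.imwrite('pics/r14.png',np.hstack([rect(im,m,.56,-.25,z,.07,400) for z in(.027,.034)]))
E
```

```text
20.7 [ 0.49478194 -0.25815257  0.20615597] jaw -75.56665650548074 w 59.995861977282985 [ 0.03788862 -0.05418087 -0.04032028]
```

View pics/r14.png

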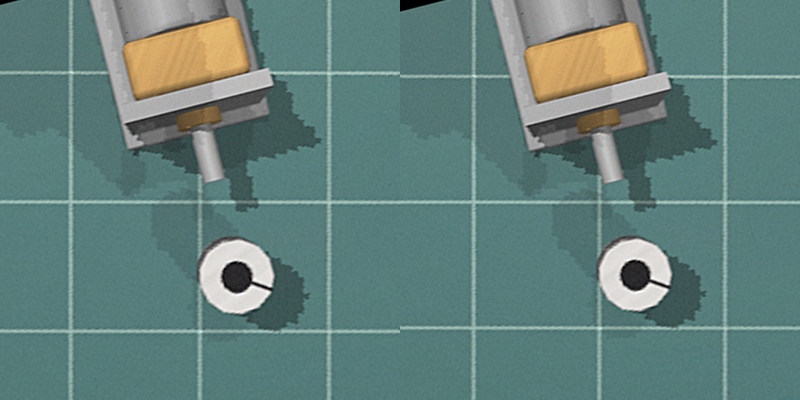

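>>> carry_out --moves '[{"slide":[0,40,0],"yaw":0,"hand":93},{"slide":[-3,80,0],"yaw":0,"hand":93},{"slide":[-5,120,0],"yaw":0,"hand":93},{"slide":[-7,160,0],"yaw":0,"hand":93},{"slide":[-9,200,0],"yaw":0,"hand":93}]'

```text
t: 21.17
tool_pos: [0.4842, -0.0563, 0.2027]
orientation: [0.79, -0.613, -0.0, -0.004]
ft_force: [1.3, 0.1, -0.1]
gripper_width: 0.956
```

>>> carry_out --moves '[{"slide":[0,40,0],"yaw":0,"hand":93},{"slide":[0,80,0],"yaw":0,"hand":93},{"slide":[0,120,0],"yaw":0,"hand":93},{"slide":[0,160,0],"yaw":0,"hand":93},{"slide":[0,200,0],"yaw":0,"hand":93}]'

```text
t: 21.58
tool_pos: [0.4837, 0.1458, 0.2015]
orientation: [0.79, -0.613, -0.001, -0.003]
ft_force: [0.8, -1.1, 0.4]
gripper_width: 0.997
```

>>> carry_out --moves '[{"slide":[-3,40,0],"yaw":0,"hand":93},{"slide":[-6,80,0],"yaw":0,"hand":93},{"slide":[-9,120,0],"yaw":0,"hand":93},{"slide":[-12,160,-10],"yaw":0,"hand":93},{"slide":[-12,200,-30],"yaw":0,"hand":93}]'

```text
t: 22.0
tool_pos: [0.4714, 0.3468, 0.1731]
orientation: [0.791, -0.612, -0.001, -0.005]
ft_force: [0.6, -0.1, 1.3]
gripper_width: 0.999
```

>>> carry_out --moves '[{"slide":[0,30,0],"yaw":0,"hand":93},{"slide":[0,50,0],"yaw":0,"hand":93},{"slide":[0,50,0],"yaw":0,"hand":93},{"slide":[0,50,0],"yaw":0,"hand":93}]'

```text
t: 22.33
tool_pos: [0.4703, 0.398, 0.1713]
orientation: [0.792, -0.611, -0.001, -0.004]
ft_force: [-0.6, -0.3, -0.6]
gripper_width: 0.999
```

```bash
python3 look.py w15;python3 - <<'E'
from h import *
print(cams.spot_point('wrist','wheel'))
im=cv2.imread('pics/w15.png');m=dict(np.load('w15.npz'))
cv2.imwrite('pics/r15.png',np.hstack([rect(im,m,.473,.401,z,.06,266) for z in(.0,.024)]+[cv2.resize(im,(355,266))]))
E
```

```text
22.3333 [0.47029891 0.39797905 0.17130979] jaw -75.32415973540816 w 92.86386710161472 [-0.6430189  -0.3250661  -0.57053736]
[{'at': [0.4721, 0.4038, -0.0022], 'score': 0.55}]
```

View pics/r15.png

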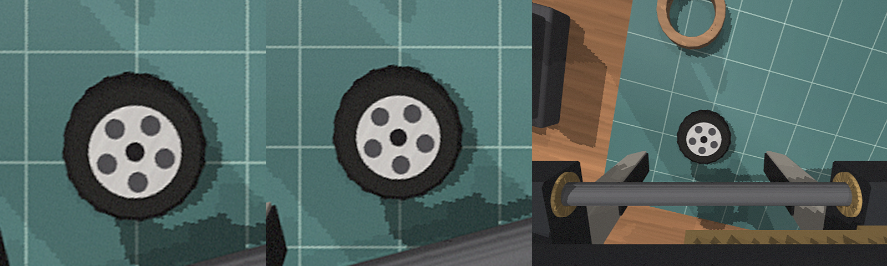

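>>> carry_out --moves '[{"slide":[1.5,3.5,-5],"yaw":0,"hand":93},{"slide":[1.5,3.5,-25],"yaw":0,"hand":93},{"slide":[1.5,3.5,-50],"yaw":0,"hand":93},{"slide":[1.5,3.5,-72],"yaw":0,"hand":93},{"slide":[1.5,3.5,-75],"yaw":0,"hand":93}]'

```text
t: 22.85
tool_pos: [0.4721, 0.3951, 0.093]
orientation: [0.789, -0.614, -0.001, 0.001]
ft_force: [-0.4, -0.2, -0.6]
gripper_width: 0.994
```

>>> carry_out --moves '[{"slide":[0,0,0],"yaw":0,"hand":93},{"slide":[0,0,0],"yaw":0,"hand":93}]'

```text
t: 23.02
tool_pos: [0.4726, 0.3937, 0.0929]
orientation: [0.789, -0.615, -0.0, 0.002]
ft_force: [0.3, -0.1, 0.9]
gripper_width: 1.001
```

>>> carry_out --moves '[{"slide":[-1,7.5,-4],"yaw":0,"hand":93},{"slide":[-1,7.5,-4],"yaw":0,"hand":93},{"slide":[-1,7.5,-4],"yaw":0,"hand":93},{"slide":[-1,7.5,-4],"yaw":0,"hand":50},{"slide":[-1,7.5,-4],"yaw":0,"hand":50}]'

```text
t: 23.43
tool_pos: [0.4718, 0.4014, 0.0895]
orientation: [0.789, -0.614, -0.0, 0.001]
ft_force: [0.6, 0.2, -0.4]
gripper_width: 0.904
```

>>> carry_out --moves '[{"slide":[0,0,0],"yaw":0,"hand":45},{"slide":[0,0,0],"yaw":0,"hand":45},{"slide":[0,0,0],"yaw":0,"hand":45},{"slide":[0,0,0],"yaw":0,"hand":45},{"slide":[0,0,0],"yaw":0,"hand":45}]'

```text
t: 23.85
tool_pos: [0.4718, 0.4015, 0.0896]
orientation: [0.789, -0.615, -0.0, 0.001]
ft_force: [0.1, -1.1, 1.7]
gripper_width: 0.639
```

>>> carry_out --moves '[{"slide":[0,0,0],"yaw":0,"hand":45},{"slide":[0,0,20],"yaw":0,"hand":45},{"slide":[0,0,55],"yaw":0,"hand":45},{"slide":[0,-20,85],"yaw":0,"hand":45},{"slide":[0,-55,90],"yaw":0,"hand":45}]'

```text
t: 24.27
tool_pos: [0.4726, 0.3528, 0.1846]
orientation: [0.791, -0.612, -0.0, -0.006]
ft_force: [1.7, 0.8, -0.8]
gripper_width: 0.638
```

>>> carry_out --moves '[{"slide":[0,-40,0],"yaw":0,"hand":45},{"slide":[0,-80,0],"yaw":0,"hand":45},{"slide":[0,-120,0],"yaw":0,"hand":45},{"slide":[0,-160,0],"yaw":0,"hand":45},{"slide":[0,-200,0],"yaw":0,"hand":45}]'

```text
t: 24.68
tool_pos: [0.472, 0.1509, 0.1845]
orientation: [0.791, -0.611, -0.0, -0.006]
ft_force: [1.2, -0.1, -1.9]
gripper_width: 0.639
```

>>> carry_out --moves '[{"slide":[0,-40,0],"yaw":0,"hand":45},{"slide":[0,-80,0],"yaw":0,"hand":45},{"slide":[0,-120,0],"yaw":0,"hand":45},{"slide":[0,-160,0],"yaw":0,"hand":45},{"slide":[0,-200,0],"yaw":0,"hand":45}]'

```text
t: 25.1
tool_pos: [0.4715, -0.0511, 0.1844]
orientation: [0.791, -0.611, -0.001, -0.005]
ft_force: [1.7, 0.3, -2.3]
gripper_width: 0.636
```

>>> carry_out --moves '[{"slide":[0,-40,0],"yaw":0,"hand":45},{"slide":[0,-80,0],"yaw":0,"hand":45},{"slide":[0,-120,0],"yaw":0,"hand":45},{"slide":[0,-150,0],"yaw":0,"hand":45},{"slide":[0,-165,0],"yaw":0,"hand":45}]'

```text
t: 25.52
tool_pos: [0.4701, -0.222, 0.1841]
orientation: [0.789, -0.614, 0.0, -0.004]
ft_force: [0.5, -0.3, -2.1]
gripper_width: 0.638
```

>>> carry_out --moves '[{"slide":[0,0,0],"yaw":0,"hand":45},{"slide":[0,0,0],"yaw":0,"hand":45}]'

```text
t: 25.68
tool_pos: [0.4692, -0.2235, 0.1837]
orientation: [0.788, -0.616, -0.0, -0.003]
ft_force: [-0.3, -0.3, -1.0]
gripper_width: 0.637
```

>>> carry_out --moves '[{"slide":[2,-27,0],"yaw":0,"hand":45},{"slide":[4,-54,-10],"yaw":0,"hand":45},{"slide":[4,-54,-35],"yaw":0,"hand":45},{"slide":[4,-54,-60],"yaw":0,"hand":45},{"slide":[4,-54,-70],"yaw":0,"hand":45}]'

```text
t: 26.1
tool_pos: [0.4722, -0.2745, 0.111]
orientation: [0.789, -0.615, -0.003, -0.004]
ft_force: [0.4, 0.1, -1.0]
gripper_width: 0.64
```

>>> carry_out --moves '[{"slide":[0,0,0],"yaw":0,"hand":45},{"slide":[0,0,0],"yaw":0,"hand":45}]'

```text
t: 26.27
tool_pos: [0.4724, -0.2718, 0.1105]
orientation: [0.79, -0.613, -0.005, -0.004]
ft_force: [0.6, 0.2, -1.3]
gripper_width: 0.643
```

```bash
python3 look.py w16
```

```text
26.2667 [ 0.47238409 -0.27182482  0.11053528] jaw -75.67103612243355 w 59.78619602221208 [ 0.59063542  0.21059744 -1.25392915]
```

View pics/w16.png

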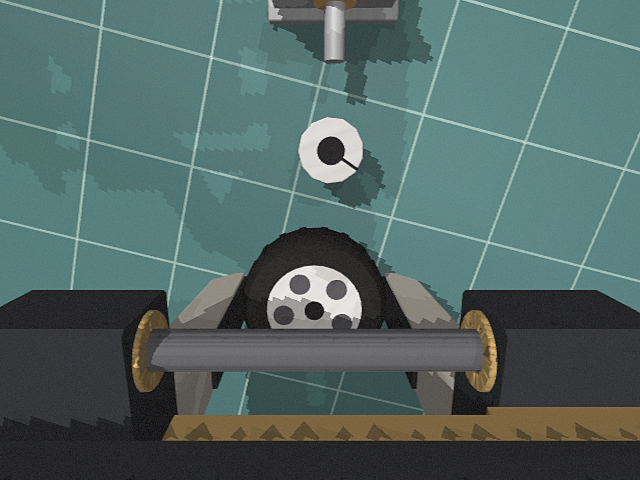

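>>> carry_out --moves '[{"slide":[1,-5.5,-3],"yaw":0,"hand":45},{"slide":[1,-5.5,-8],"yaw":0,"hand":45},{"slide":[1,-5.5,-14],"yaw":0,"hand":45},{"slide":[1,-5.5,-19],"yaw":0,"hand":45},{"slide":[1,-5.5,-19],"yaw":0,"hand":45}]'

```text
t: 26.73
tool_pos: [0.4733, -0.278, 0.0915]
orientation: [0.79, -0.614, -0.005, -0.004]
ft_force: [0.6, -0.6, -2.4]
gripper_width: 0.638
```

>>> carry_out --moves '[{"slide":[0,0,0],"yaw":0,"hand":45}]'

```text
t: 26.82
tool_pos: [0.4732, -0.2779, 0.0912]
orientation: [0.79, -0.614, -0.005, -0.004]
ft_force: [0.8, 0.6, -1.2]
gripper_width: 0.64
```

>>> carry_out --moves '[{"slide":[0,0,-1],"yaw":0,"hand":45},{"slide":[0,0,-2],"yaw":0,"hand":45},{"slide":[0,0,-2],"yaw":0,"hand":45}]'

```text
t: 27.07
tool_pos: [0.4732, -0.2779, 0.0898]
orientation: [0.789, -0.614, -0.005, -0.004]
ft_force: [-0.4, 0.1, 2.4]
gripper_width: 0.642
```

>>> carry_out --moves '[{"slide":[0,0,0],"yaw":0,"hand":90},{"slide":[0,0,0],"yaw":0,"hand":90},{"slide":[0,0,0],"yaw":0,"hand":90},{"slide":[0,0,0],"yaw":0,"hand":90},{"slide":[0,0,0],"yaw":0,"hand":90}]'

```text
t: 27.48
tool_pos: [0.4733, -0.2779, 0.0898]
orientation: [0.789, -0.614, -0.005, -0.004]
ft_force: [0.8, 0.1, -0.5]
gripper_width: 0.939
```

>>> carry_out --moves '[{"slide":[0,0,15],"yaw":0,"hand":90},{"slide":[0,0,45],"yaw":0,"hand":90},{"slide":[0,0,85],"yaw":0,"hand":90},{"slide":[-10,0,125],"yaw":0,"hand":90},{"slide":[-10,0,140],"yaw":0,"hand":90}]'

```text
t: 27.9
tool_pos: [0.4638, -0.2789, 0.2347]
orientation: [0.789, -0.614, -0.001, -0.004]
ft_force: [0.1, 0.3, -0.1]
gripper_width: 0.966
```

```bash
python3 look.py w17;python3 - <<'E'
from h import *
im=cv2.imread('pics/w17.png');m=dict(np.load('w17.npz'))
cv2.imwrite('pics/r17.png',np.hstack([rect(im,m,.52,-.265,z,.08,266) for z in(.027,.034,.024)]))
for c in('scene','side'): cv2.imwrite(f'pics/{c}1.png',cams.camera(c)[:,:,::-1])
for c in('scene','side'):
  for n in 'tin tape jar screwdriver wheel coupling controller battery'.split():
    print(c,n,[([round(v,3) for v in d['at']],round(d['score'],2)) for d in cams.spot_point(c,n)[:1]])
a=[cv2.imread(f'pics/{c}1.png') for c in('scene','side')]
cv2.imwrite('pics/f1.png',cv2.resize(np.hstack([a[0][130:400,90:490],a[1][100:480,190:500][:270]]),None,fx=1.1,fy=1.1))
E
```

```text
27.9 [ 0.46381192 -0.27894918  0.23468783] jaw -75.76654285214181 w 89.86673414911073 [ 0.14750307  0.28098433 -0.05828053]
scene tin [([0.537, 0.148, 0.002], 0.62)]
scene tape [([0.592, 0.446, 0.004], 0.64)]
scene jar [([0.618, -0.443, 0.003], 0.77)]
scene screwdriver [([0.77, 0.023, -0.001], 0.67)]
scene wheel [([0.474, -0.278, 0.006], 0.81)]
scene coupling [([0.535, -0.262, 0.001], 0.49)]
scene controller [([0.667, 0.177, 0.054], 0.67)]
scene battery [([0.666, 0.176, 0.032], 0.59)]
side tin []
side tape [([0.597, 0.444, 0.001], 0.74)]
side jar [([0.617, -0.445, 0.004], 0.63)]
side screwdriver [([0.773, 0.018, 0.004], 0.9)]
side wheel [([0.475, -0.279, 0.001], 0.72)]
side coupling [([0.538, -0.26, -0.002], 0.58)]
side controller [([0.669, 0.174, 0.052], 0.92)]
side battery [([0.668, 0.17, 0.03], 0.76)]
```

View pics/r17.png

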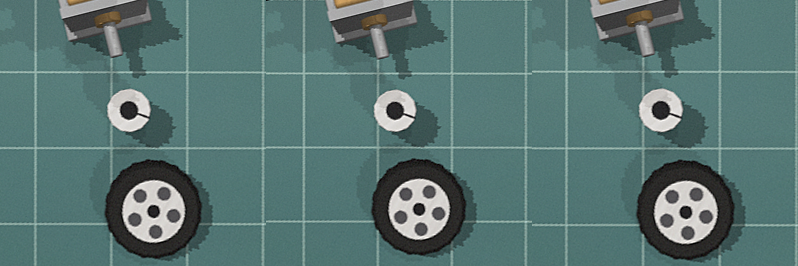

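View pics/f1.png

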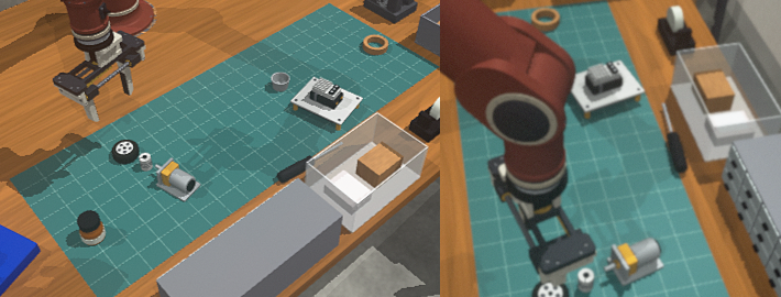

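```bash
python3 -c "
from bench import ticket
print(ticket.job_done())"
```

```text
the job is handed in; nothing more can be done
None
```

I did all four placements in the order asked and handed the job in at about 28 s of the 104 s allowed. There is no verdict to report.

- **Battery:** it lies flat on the deck, lengthways. The wrist picture put it about 2 mm off the deck's centre, sideways.
- **Controller:** it sits on the battery, lengthways and aligned with it. It is about 1–2 mm off the battery's centre.
- **Coupling:** it stands upright in line with the shaft, about 20–21 mm clear of the shaft's end.
- **Wheel:** it lies flat in line beyond the coupling, with a gap of about 20 mm.
- **Bystanders:** my moves kept clear of the tin, tape, jar and screwdriver. The last detections put them where they started, within detector accuracy. The side camera found no tin, because the arm was in its view. The scene camera found it, but 5 mm off in y from the first reading, slightly outside the stated 4 mm.

One thing did not go cleanly. On the descent to the controller the arm overshot and the fingertips pressed on the mat with about 24 N up (about 26 N in all), the most I saw and below the 40 N limit. I backed off before grasping, and the controller was still centred between the fingers.

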